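# Tighten the recessed hold-down screw of the sign-in stand

## Robot

A 6-joint arm with a two-finger parallel gripper is mounted at the origin on the work surface. World frame = base frame: x ahead of the robot, y to its left, z up, the work surface at z = 0. Lengths are in m, angles in rad, forces in N, time in s.
With the tool pointing down it reaches from about 0.25 to 0.775 m from the base axis. Payload 4 kg.
Tool frame: the origin (TCP) lies at the very end of the fingers, on their centre line; the grasp point (between the pads) lies 19 mm behind it; z points along the fingers, y is the line along which they close (so a half turn about z gives the same grasp; the last joint's range is limited). The gripper opens to 94 mm and grips with 3 to 60 N. Pads are 16 mm wide; open, the fingers measure 119 mm over their backs; the gripper's body (75 mm by 177 mm) begins 78 mm behind the grasp point.
Start: joints at [1.093, 0.087, 1.371, -0, 1.684, -0.103], TCP at [0.201, 0.512, 0.206] pointing down, gripper open.
Joint ranges: [-3.1, 3.1], [-0.76, 2.03], [0.27, 2.55], [-1.08, 4.22], [0.17, 2.65], [-2.57, 2.57]. Speed limits (rad/s): [2.79, 2.79, 3.14, 3.14, 3.14, 3.14].

## Interface

Orientations are given as a unit quaternion [w, x, y, z].
In Python, from bench import readout, viewer, arm gives the robot as it stands.
- The arm moves only by the tool jog_arm, never from a script. Its argument "steps" is a list that holds one entry, the list of rows, each a list of 7 numbers: the shift along the world's x, y, z as a fraction of full scale, then the turn, a rotation vector about the world's x, y, z as a fraction of full scale, then the opening, from 0 (shut) to 1 (fully open). A call has 1 to 8 rows; each row is the pose to reach, as a shift and turn from the pose commanded when the call began; what a row does not reach only later rows make up. Full scale, the value 1, is 0.15 m for a shift and 90 degrees for a turn. A row lasts 1/10 s, in which the tool goes at most 50 mm and 8.59 degrees, less where a joint would pass 70% of its speed; a pose out of reach is approached as far as the arm can. A call with a number of a shift or a turn outside -1 to 1 is refused whole. A call with a gripper value outside its range is refused whole. The fingers move at their own pace and stop on an object; "squeeze" is the grip in N (left out, the last holds). Time passes only in rows, so rows that repeat a pose let the fingers close. It gives the time, the measured TCP pose, the force, the opening and the grip force at its end, in the units of the state.
- readout.observe(): the state, without advancing time (a new reading comes with each control period).
- viewer.read_camera(name): name is "scene" or "side" or "wrist"; returns the picture (480x640x3 uint8, red, green, blue); there is no depth.
- viewer.camera_info(name): a dict with "intrinsics" (3x3 intrinsics, pixels), "R" (3x3) and "t" (3): a world point X has camera coordinates R X + t. Camera axes: x right, y down, z forward; pixel columns grow to the right and rows downward; lengths in m; the calibration is good to about 2 mm. A picture is of the moment at which its call begins: read the wrist's pose just before it. camera_info takes no time and is no camera call; for the wrist camera it gives the pose at the moment of the call.
- arm.job_done(): hands the job in; it is judged then, once.
The state is a dict: "time": time; "joint_pos": joint angles; "joint_velocities": joint speeds; "joint_torque": joint torques, N m; "eef_pos": TCP position; "eef_rot": TCP orientation; "ft_force": force on the tool from outside, world axes, zero at the start; "torque": the same for the moment, N m; "width": finger opening in m; "gripper_force": force on a finger pad.
Only numpy, scipy, OpenCV 4.12 (cv2) and the standard library are available. Lean on these libraries where they do the work, as an engineer would, in place of code of your own. Each camera call takes 0.05 s, during which the arm holds its last target. There are 200 camera calls.

## Task

The visitor sign-in stand rocks because its hold-down screw is loose: take the large T-handled hex key from the wooden block, push it gently all the way down into the recessed hexagon of the screw in the stand's foot, and only once it is fully home turn the screw clockwise until it comes up tight against its stop. Then draw the key out and stand it back in its hole in the block, let go, and leave everything else where it is; never lean hard on the screw.

Things in the scene. Friction and masses are not known exactly. Their poses are not given: they have to be found in the camera images.
- bigkey: the large T-handled hex key, 160-250 g, upright in its block. Origin: its tip, z up the shank, x along the bar. Steel shank: hexagon 14 mm across flats, 110 mm long, corners towards +-x, flats facing +-y; lowest 3 mm tapered. On top a black plastic bar 100 mm long (x), 18 mm thick (y), 26 mm high (z 110 to 136 mm), to be gripped across its 18 mm; within 25 degrees of the block's x axis
- block: wooden tool block 65 (x) x 165 (y) x 60 mm, fixed, origin under its middle. The large key stands in the hole on its +y side, the small key 95 mm from it on the -y side
- hole (a point): centre of the mouth of the large key's hole in the top of the block, 60 mm above the table, axes of the block. Round, 18.5 mm wide, 50 mm deep, 1.5 mm chamfer; the key's tip rests on its floor
- stand: visitor sign-in stand, fixed: grey foot plate 170 x 320 x 10 mm with a round boss 60 mm wide, 40 mm high, whose counterbore (32 mm wide, open on top) holds the screw. Origin under the screw's axis, z up. A tilted white tablet, top edge 215 mm high, on a mast centred 215 mm away along +y; it begins 115 mm from the screw
- socket (a point): middle of the counterbore, level with the top of the screw's head, 32 mm above the table, 8 mm below the boss's top; axes of the stand. Steel cap screw, head 24 mm wide, hexagon socket 14.8 mm across flats, flat floor 12 mm down. It stands in a clearance hole, its axis up to 2.5 mm off this point in x and in y, and its flats (repeating every 60 degrees) point any way: neither is measured
- screw (a joint): angle of the screw in rad, growing as it turns clockwise seen from above (tightening): loose at the start, 0 to 0.4; solid against its stop at 1.3. Turns against a light drag of about 0.05 N m and stays where it is left. The key drops into the hexagon when within about 6 degrees, and has as much play in it each way; forced at the stop, it slips round in the hexagon above about 0.12 N m
- smallkey: a smaller T-handled key, hexagon 8 mm across flats, shank 95 mm, bar 72 x 14 x 20 mm, standing in the same block; not needed, leave it. Origin at its tip, z up
- bell: chrome hand bell standing on its 65 mm mouth, 121 mm high; leave it. Origin under its centre
- dish: white ceramic dish, 90 mm wide, 32 mm high; leave it. Origin under its centre
- coaster: round wooden coaster, 94 mm wide, 8 mm thick, the pill case stands on it; leave it. Origin under its centre
- pillcase: lipstick-shaped steel pill case, 21 mm wide, 72 mm high, upright on the coaster; leave it. Origin under its centre
- pebble: grey stone pebble, 60 mm wide, 25 mm high; leave it. Origin under its centre
Not all that is in view belongs to the job. Leave any purple look-alike of the bigkey alone.

How it is judged:
By the outcome, as a careful person would: the job done as asked, in the order asked, and still so for the second after the job is handed in, with the robot touching nothing.
It also fails if it takes over 64 s, if anything falls off the work surface, if the arm or the gripper's body presses on something with over 40 N, if the wrist force passes 120 N, or if a joint passes its speed limit or range.

## Working session

There is one attempt and no reset: what is moved stays moved. The work goes in short steps, Python scripts to look and compute and a tool call to move; the robot and the scene stay as the last step left them, time stands still between calls to the robot, and variables do not carry over. Pictures are saved under pics/ and viewed, at most 10 in all, crops included, and the job is handed in when it is done.

Besides the shell and the picture viewer there is one more tool, called after "Request:" as name([rows], argument=value, ...), one row to a line, values as JSON. jog_arm: Moves the arm, as the interface text tells. Shift numbers are shares of 0.15 m and turn numbers shares of 90 degrees, none past 1 either way. Its arguments: {"type":"object","properties":{"steps":{"type":"array","items":{"type":"array","items":{"type":"array","items":{"type":"number","minimum":-1,"maximum":1}}}},"squeeze":{"type":"number"}},"required":["steps"]}

```bash
mkdir -p pics; ls; python3 - <<'E'
from bench import readout, viewer
import cv2, numpy as np
s=readout.observe(); print({k:np.round(v,3).tolist() for k,v in s.items()})
a=[]
for n in("scene","side"):
    im=viewer.read_camera(n); cv2.imwrite(f"pics/{n}0.png",im[:,:,::-1]); 
    c=viewer.camera_info(n); print(n,np.round(c["intrinsics"],1).tolist(),np.round(c["R"],3).tolist(),np.round(c["t"],3).tolist())
E
```

```text
pics
{'time': 0.0, 'joint_pos': [1.093, 0.088, 1.372, -0.0, 1.684, -0.103], 'joint_velocities': [0.0, 0.001, 0.0, -0.0, 0.0, 0.0], 'joint_torque': [0.002, -34.017, -30.244, 0.072, 0.033, -0.0], 'eef_pos': [0.201, 0.511, 0.204], 'eef_rot': [-0.0, 0.186, 0.982, -0.001], 'ft_force': [0.204, 0.07, 0.58], 'torque': [-0.015, 0.001, -0.013], 'gripper_force': 0.0, 'width': 0.094}
scene [[505.5, 0.0, 306.9], [0.0, 505.5, 239.0], [0.0, 0.0, 1.0]] [[0.674, 0.739, -0.015], [0.451, -0.427, -0.784], [-0.585, 0.522, -0.621]] [-0.263, -0.258, 1.162]
side [[473.5, 0.0, 325.2], [0.0, 473.5, 236.0], [0.0, 0.0, 1.0]] [[-0.945, -0.328, -0.013], [-0.186, 0.567, -0.802], [0.27, -0.756, -0.597]] [0.474, 0.265, 0.59]
```

View pics/scene0.png

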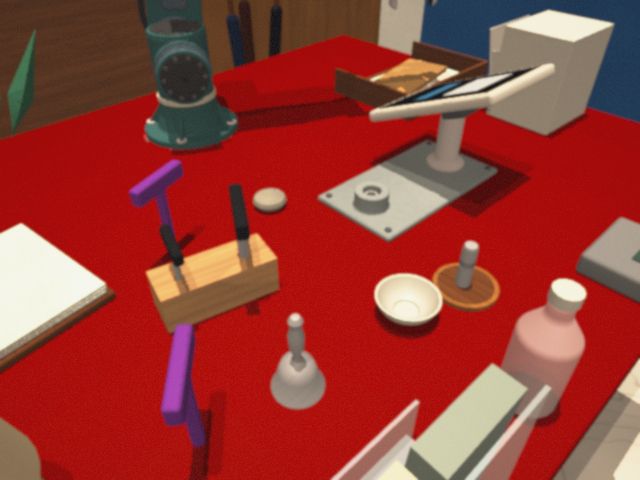

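View pics/side0.png

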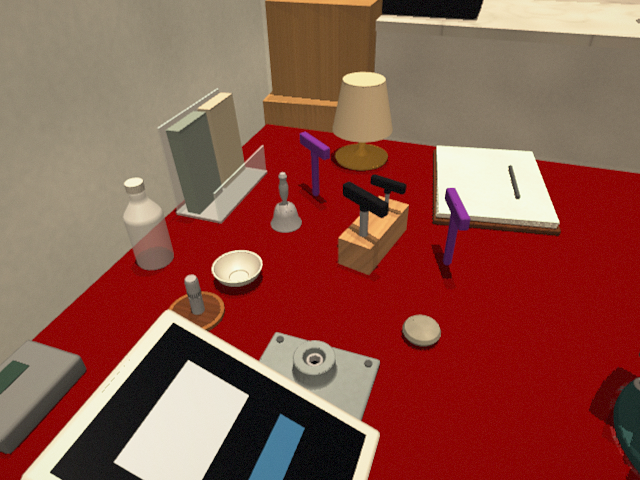

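The scene view shows the big black key at (240,212) in the block, the boss at (372,192) and the small key at (172,243). In the side view the big key's bar runs (345,190)–(386,210) and the boss is at (314,358). The purple keys are decoys.

```bash
cat > h.py <<'E'
import numpy as np, cv2
from bench import readout, viewer
def ray(c,p):
    d=c["R"].T@np.linalg.inv(c["intrinsics"])@np.array([p[0],p[1],1.]); return -c["R"].T@c["t"],d
def onz(c,p,z):
    o,d=ray(c,p); return o+d*(z-o[2])/d[2]
def tri(c1,p1,c2,p2):
    o1,d1=ray(c1,p1);o2,d2=ray(c2,p2); s=np.linalg.lstsq(np.c_[d1,-d2],o2-o1,rcond=None)[0]
    a,b=o1+s[0]*d1,o2+s[1]*d2; return (a+b)/2,np.linalg.norm(a-b)
def proj(c,X):
    q=c["intrinsics"]@(c["R"]@np.array(X)+c["t"]); return q[:2]/q[2]
E
python3 - <<'E'
from h import *
np.set_printoptions(precision=4,suppress=True)
a,b=viewer.camera_info("scene"),viewer.camera_info("side")
print("boss",onz(a,(372,192),.04),onz(b,(314.5,358),.04))
print("block corners scene",[onz(a,p,.06) for p in((147,278),(260,237),(278,260),(165,300))])
print("side",[onz(b,p,.06) for p in((340,238),(385,200),(409,206),(368,249))])
for n,z in(("scene0",.13),("side0",.13)):
    im=cv2.imread(f"pics/{n}.png"); c=a if n=="scene0" else b
    m=(im.max(2)<45).astype(np.uint8)
    N,l,st,ce=cv2.connectedComponentsWithStats(m)
    for i in range(1,N):
        x,y,w,h,A=st[i]
        if 60<A<3000 and 130<y<300 and 100<x<450:
            r=cv2.minAreaRect(np.argwhere(l==i)[:,::-1].astype(np.float32)); print(n,st[i],ce[i],cv2.boxPoints(r).round().tolist())
for key,p in(("mid",((240,213),(365.5,200))),): print(key,tri(a,p[0],b,p[1]))
print("plate",[onz(a,p,.01) for p in((319,198),(389,238),(497,171))])
E
```

```text
boss [0.5064 0.0457 0.04  ] [0.4988 0.0531 0.04  ]
block corners scene [array([ 0.4595, -0.35  ,  0.06  ]), array([ 0.4936, -0.1857,  0.06  ]), array([ 0.5512, -0.1996,  0.06  ]), array([ 0.5124, -0.3535,  0.06  ])]
side [array([ 0.5418, -0.1985,  0.06  ]), array([ 0.4946, -0.3477,  0.06  ]), array([ 0.4447, -0.3407,  0.06  ]), array([ 0.4858, -0.1833,  0.06  ])]
scene0 [237 224  11  15 142] [242.1127 231.5211] [[237.0, 224.0], [247.0, 224.0], [247.0, 238.0], [237.0, 238.0]]
scene0 [163 235  19  31 150] [173.8  254.16] [[159.0, 238.0], [168.0, 232.0], [184.0, 261.0], [175.0, 266.0]]
side0 [371 175  35  19 375] [387.84   184.3387] [[368.0, 187.0], [372.0, 174.0], [406.0, 184.0], [402.0, 198.0]]
side0 [343 182  45  35 765] [364.9804 199.6065] [[336.0, 197.0], [346.0, 180.0], [391.0, 205.0], [382.0, 222.0]]
mid (array([ 0.5062, -0.2251,  0.1301]), np.float64(0.0041501289815432715))
plate [array([ 0.4246, -0.0017,  0.01  ]), array([0.586 , 0.0004, 0.01  ]), array([0.5929, 0.3092, 0.01  ])]
```

Request:
jog_arm([
  [[0.5, -1, 0.7, 0, 0, 0, 1], [0.5, -1, 0.7, 0, 0, 0, 1], [0.5, -1, 0.7, 0, 0, 0, 1], [0.5, -1, 0.7, 0, 0, 0, 1], [0.5, -1, 0.7, 0, 0, 0, 1]],
])

```text
time: 0.6
eef_pos: [0.2789, 0.3597, 0.3151]
eef_rot: [0.003, 0.189, 0.982, 0.003]
ft_force: [0.8, 0.4, 0.3]
width: 0.0937
gripper_force: 0.0
```

Request:
jog_arm([
  [[0.6, -1, 0, 0, 0, 0, 1], [0.6, -1, 0, 0, 0, 0, 1], [0.6, -1, 0, 0, 0, 0, 1], [0.6, -1, 0, 0, 0, 0, 1], [0.6, -1, 0, 0, 0, 0, 1]],
])

```text
time: 1.1
eef_pos: [0.3672, 0.2102, 0.3089]
eef_rot: [-0.001, 0.189, 0.982, -0.001]
ft_force: [-0.3, 0.3, -0.5]
width: 0.0942
gripper_force: 0.0
```

Request:
jog_arm([
  [[0.5, -1, -0.3, 0, 0, 0, 1], [0.5, -1, -0.3, 0, 0, 0, 1], [0.5, -1, -0.3, 0, 0, 0, 1], [0.5, -1, -0.3, 0, 0, 0, 1], [0.5, -1, -0.3, 0, 0, 0, 1], [0.5, -1, -0.3, 0, 0, 0, 1]],
])

```text
time: 1.7
eef_pos: [0.441, 0.0632, 0.2648]
eef_rot: [-0.001, 0.186, 0.983, 0.0]
ft_force: [0.1, -0.1, 0.9]
width: 0.0939
gripper_force: 0.0
```

```bash
python3 - <<'E'
from h import *
np.set_printoptions(precision=4,suppress=True)
c=viewer.camera_info("wrist"); im=viewer.read_camera("wrist"); cv2.imwrite("pics/w1.png",im[:,:,::-1])
s=readout.observe(); print(s["time"],s["eef_pos"],s["eef_rot"],s["ft_force"])
print(c["R"],-c["R"].T@c["t"],c["intrinsics"]); print(proj(c,[.503,.05,.03]))
np.savez("w1.npz",**{k:np.array(v) for k,v in c.items()})
E
```

```text
1.75 [0.441  0.0636 0.2654] [-0.0004  0.1853  0.9827  0.0005] [0.3783 0.1919 0.5002]
[[ 0.3657  0.9307 -0.0005]
 [ 0.9034 -0.3548  0.241 ]
 [ 0.2241 -0.0886 -0.9705]] [0.3754 0.0885 0.4434] [[342.6161   0.     319.4439]
 [  0.     342.6161 240.6987]
 [  0.       0.       1.    ]]
[328.1656 263.88  ]
```

View pics/w1.png

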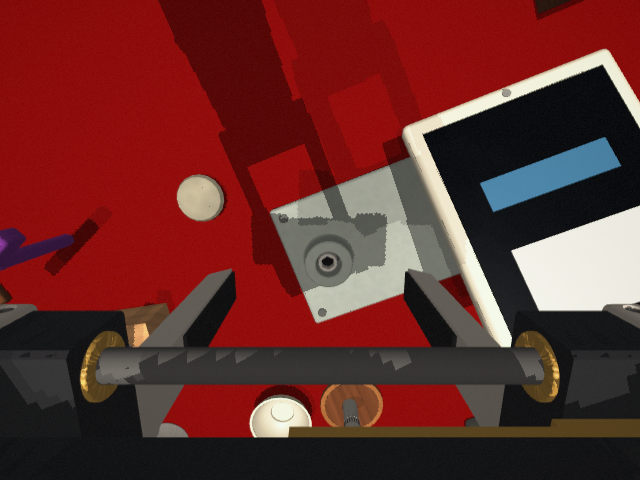

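The wrist view shows the boss at (328,262), within 2 px of where I predicted it, with the hexagon visible as a dark spot. Going closer for its angle and offset.

Request:
jog_arm([
  [[0.33, -0.12, -1, 0, 0, 0, 1], [0.33, -0.12, -1, 0, 0, 0, 1], [0.33, -0.12, -1, 0, 0, 0, 1], [0.33, -0.12, -1, 0, 0, 0, 1], [0.33, -0.12, -1.0, 0, 0, 0, 1], [0.33, -0.12, -1.0, 0, 0, 0, 1]],
])

```text
time: 2.35
eef_pos: [0.492, 0.0449, 0.1184]
eef_rot: [0.002, 0.186, 0.983, 0.001]
ft_force: [0.1, 0.2, 0.2]
width: 0.0939
gripper_force: 0.0
```

Request:
jog_arm([
  [[0, 0, -0.1, 0, 0, 0, 1], [0, 0, -0.1, 0, 0, 0, 1], [0, 0, -0.1, 0, 0, 0, 1]],
])

```text
time: 2.65
eef_pos: [0.4918, 0.0442, 0.103]
eef_rot: [0.002, 0.186, 0.983, 0.0]
ft_force: [0.7, -0.6, -0.7]
width: 0.0941
gripper_force: 0.0
```

```bash
python3 - <<'E'
from h import *
np.set_printoptions(precision=4,suppress=True)
ims=[]
for i in range(4):
    c=viewer.camera_info("wrist"); ims.append(viewer.read_camera("wrist").astype(float))
im=np.mean(ims,0).astype(np.uint8)[:,:,::-1]; cv2.imwrite("pics/w2.png",im)
np.savez("w2.npz",**{k:np.array(v) for k,v in c.items()})
s=readout.observe(); print(s["time"],s["eef_pos"],s["eef_rot"])
p=proj(c,[.503,.049,.032]); print(p)
# rectify onto z=0.032 plane: 0.1mm.. world x up? cols = x, rows = -y ; centre (.503,.049), 70 mm square at 8 px/mm
u,v=np.meshgrid(np.arange(560),np.arange(560)); X=np.stack([.503+(u-280)/8e3,.049-(v-280)/8e3,np.full(u.shape,.032)],-1)
q=(X@c["R"].T+c["t"])@c["intrinsics"].T; m=(q[...,:2]/q[...,2:]).astype(np.float32)
cv2.imwrite("pics/w2r.png",cv2.remap(im,m,None,cv2.INTER_CUBIC))
E
```

```text
2.85 [0.4915 0.0439 0.1019] [0.0011 0.1863 0.9825 0.0002]
[331.7834 262.1347]
```

View pics/w2r.png

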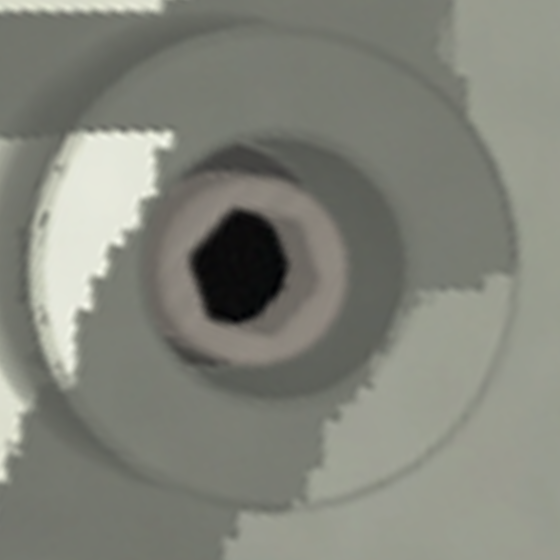

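The rectified view shows the screw head centred near (253,268) and a dark hexagon with its far walls visible on the right. I'll enlarge and enhance it.

```bash
python3 - <<'E'
from h import *
im=cv2.imread("pics/w2r.png")[150:390,135:375]
g=im.astype(float).mean(2); g=np.clip((g-20)/(190-20),0,1)**.8
g=cv2.resize((255*cv2.createCLAHE(3,(2,2)).apply((g*255).astype(np.uint8)).astype(float)/255).astype(np.uint8),None,fx=2.5,fy=2.5,interpolation=cv2.INTER_CUBIC)
g=cv2.cvtColor(g,cv2.COLOR_GRAY2BGR)
for k in range(0,600,50): cv2.putText(g,str(int(135+k/2.5)),(k,10),0,.35,(0,255,255)); cv2.putText(g,str(int(150+k/2.5)),(0,k),0,.35,(0,255,255))
cv2.imwrite("pics/w2z.png",g)
m=(im.astype(float).mean(2)<60).astype(np.uint8)
c=max(cv2.findContours(m,0,cv2.CHAIN_APPROX_NONE)[0],key=cv2.contourArea)
for e in(4,5,7): print((cv2.approxPolyDP(c,e,True)[:,0]+[135,150]).tolist())
E
```

```text
[[241, 210], [223, 219], [192, 256], [208, 314], [235, 323], [264, 309], [282, 288], [287, 268], [273, 227]]
[[241, 210], [223, 219], [192, 256], [208, 314], [235, 323], [264, 309], [282, 288], [287, 268], [273, 227]]
[[241, 210], [192, 256], [208, 314], [235, 323], [264, 309], [287, 268], [273, 227]]
```

View pics/w2z.png

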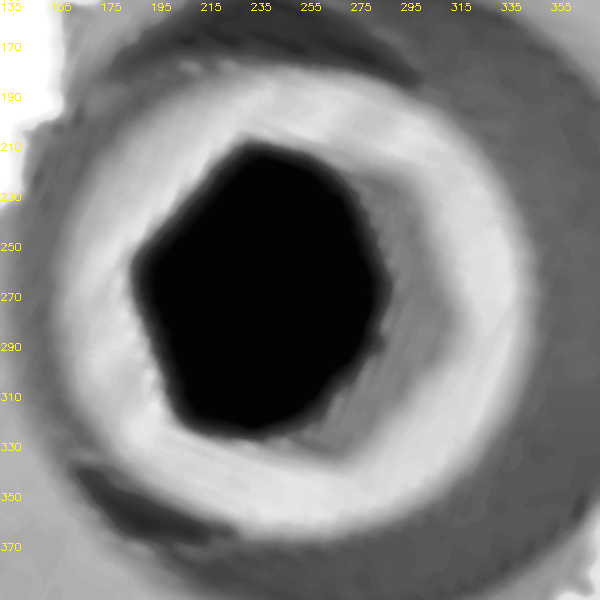

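The enlarged hexagon gives opposite-corner lines at about −12.2°, −72.8° and −131.5°. So its corners lie at −12.2° mod 60°, with the centre near (0.4998, 0.0504). Next, the key.

Request:
jog_arm([
  [[0.1, -0.5, 0.8, 0, 0, 0, 1], [0.1, -0.9, 0.8, 0, 0, 0, 1], [0.1, -0.9, 0.8, 0, 0, 0, 1], [0.1, -0.9, 0.8, 0, 0, 0, 1]],
])

```text
time: 3.25
eef_pos: [0.5066, -0.0936, 0.2237]
eef_rot: [0.002, 0.187, 0.982, -0.0]
ft_force: [0.0, 0.1, -0.5]
width: 0.0942
gripper_force: 0.0
```

Request:
jog_arm([
  [[0, -0.85, 0, 0, 0, 0, 1], [0, -0.85, 0, 0, 0, 0, 1], [0, -0.85, 0, 0, 0, 0, 1], [0, -0.85, 0, 0, 0, 0, 1], [0, -0.85, 0, 0, 0, 0, 1], [0, -0.85, 0, 0, 0, 0, 1]],
])

```text
time: 3.85
eef_pos: [0.506, -0.2176, 0.2208]
eef_rot: [0.0, 0.186, 0.983, 0.0]
ft_force: [0.3, -0.5, -0.4]
width: 0.0938
gripper_force: 0.0
```

```bash
python3 - <<'E'
from h import *
np.set_printoptions(precision=4,suppress=True)
ims=[]
for i in range(2):
    c=viewer.camera_info("wrist"); ims.append(viewer.read_camera("wrist").astype(float))
im=np.mean(ims,0).astype(np.uint8)[:,:,::-1]; cv2.imwrite("pics/w3.png",im)
np.savez("w3.npz",**{k:np.array(v) for k,v in c.items()})
s=readout.observe(); print(s["time"],s["eef_pos"],s["eef_rot"])
print(proj(c,[.506,-.225,.146]),proj(c,[.506,-.225,.06]))
E
```

```text
3.95 [ 0.5061 -0.2173  0.2209] [0.0003 0.1854 0.9827 0.0001]
[310.9799 253.1616] [313.069  229.4845]
```

View pics/w3.png

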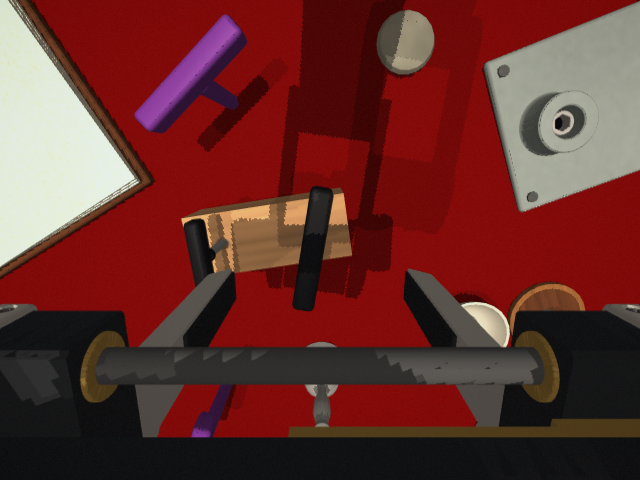

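The bar lies between the fingers, running from (320,187) to (304,308), with the small key at (200,250). I'll measure the bar's top face.

```bash
python3 - <<'E'
from h import *
np.set_printoptions(precision=4,suppress=True)
im=cv2.imread("pics/w3.png"); c=dict(np.load("w3.npz"))
m=np.zeros(im.shape[:2],np.uint8); m[175:318,275:350]=(im[175:318,275:350].max(2)<75)
N,l,st,ce=cv2.connectedComponentsWithStats(m); i=1+st[1:,4].argmax(); print(st[i],ce[i])
pts=np.argwhere(l==i)[:,::-1].astype(float)
P=np.array([onz(c,p,.146)[:2] for p in pts])
r=cv2.minAreaRect((P*1e3).astype(np.float32)); print(r); print(cv2.boxPoints(r)/1e3)
# edge lines: per image row left/right limits
for v in range(190,310,15):
    x=pts[pts[:,1]==v,0]; print(v,x.min(),x.max(),end=" | ")
# block corners top (z=.06)
b=(im[...,1]>75)&(im[...,2]>im[...,0]+30); M=np.zeros_like(m); M[180:285,180:355]=b[180:285,180:355]
N,l,st,ce=cv2.connectedComponentsWithStats(M); 
q=np.argwhere(M>0)[:,::-1]; B=np.array([onz(c,p,.06)[:2]*1e3 for p in q]).astype(np.float32)
print(cv2.minAreaRect(B), cv2.boxPoints(cv2.minAreaRect(B)))
E
```

```text
[ 292  186   41  125 2879] [312.3022 247.6666]
((504.5027160644531, -223.774169921875), (18.490209579467773, 99.7540054321289), 59.27396774291992)
[[ 0.4569 -0.2062]
 [ 0.5427 -0.2572]
 [ 0.5521 -0.2413]
 [ 0.4664 -0.1903]]
190 310.0 331.0 | 205 308.0 331.0 | 220 306.0 328.0 | 235 303.0 326.0 | 250 301.0 323.0 | 265 298.0 321.0 | 280 295.0 318.0 | 295 294.0 315.0 | ((495.60247802734375, -271.0589599609375), (165.0737762451172, 65.10814666748047), 77.46852111816406) [[ 445.9154 -344.5661]
 [ 509.4725 -358.693 ]
 [ 545.2896 -197.5518]
 [ 481.7324 -183.4249]]
```

Request:
jog_arm([
  [[-0.01, -0.043, 0, 0, 0, -0.1, 1], [-0.01, -0.043, 0, 0, 0, -0.102, 1], [-0.01, -0.043, -0.3, 0, 0, -0.102, 1], [-0.01, -0.043, -0.5, 0, 0, -0.102, 1], [-0.01, -0.043, -0.71, 0, 0, -0.102, 1], [-0.01, -0.043, -0.71, 0, 0, -0.102, 1], [-0.01, -0.043, -0.71, 0, 0, -0.102, 1]],
])

```text
time: 4.65
eef_pos: [0.5044, -0.2244, 0.1143]
eef_rot: [-0.0, 0.263, 0.965, 0.0]
ft_force: [-0.4, -0.4, -0.0]
width: 0.094
gripper_force: 0.0
```

Request:
jog_arm([
  [[0, 0, 0, 0, 0, 0, 0.1], [0, 0, 0, 0, 0, 0, 0.1], [0, 0, 0, 0, 0, 0, 0.1], [0, 0, 0, 0, 0, 0, 0.1], [0, 0, 0, 0, 0, 0, 0.1], [0, 0, 0, 0, 0, 0, 0.1], [0, 0, 0, 0, 0, 0, 0.1], [0, 0, 0, 0, 0, 0, 0.1]],
], squeeze=40)

```text
time: 5.45
eef_pos: [0.5043, -0.2251, 0.1139]
eef_rot: [-0.0, 0.264, 0.964, 0.0]
ft_force: [-0.2, 0.5, -0.5]
width: 0.0332
gripper_force: 0.0
```

```bash
python3 - <<'E'
from bench import readout; import numpy as np
s=readout.observe(); print({k:np.round(v,4).tolist() for k,v in s.items()})
E
```

```text
{'time': 5.45, 'joint_pos': [-0.5226, 0.128, 1.5086, 0.0001, 1.5051, -1.5583], 'joint_velocities': [0.0008, 0.0005, -0.0015, -0.0004, -0.0014, 0.0], 'joint_torque': [-0.0013, -34.7764, -29.2792, -0.0148, 0.0759, -0.0001], 'eef_pos': [0.5043, -0.2251, 0.1139], 'eef_rot': [-0.0001, 0.2643, 0.9644, 0.0001], 'ft_force': [-0.2207, 0.5264, -0.4632], 'torque': [-0.0583, 0.0129, 0.0305], 'gripper_force': 0.0, 'width': 0.0332}
```

Request:
jog_arm([
  [[0, 0, 0, 0, 0, 0, 0.1], [0, 0, 0, 0, 0, 0, 0.1], [0, 0, 0, 0, 0, 0, 0.1], [0, 0, 0, 0, 0, 0, 0.1], [0, 0, 0, 0, 0, 0, 0.1]],
])

```text
time: 5.95
eef_pos: [0.5044, -0.225, 0.1139]
eef_rot: [0.0, 0.264, 0.964, 0.0]
ft_force: [0.3, 0.4, -0.6]
width: 0.0178
gripper_force: 40.0
```

Request:
jog_arm([
  [[0, 0, 0.1, 0, 0, 0, 0.1], [0, 0, 0.25, 0, 0, 0, 0.1], [0, 0, 0.5, 0, 0, 0, 0.1], [0, 0, 0.8, 0, 0, 0, 0.1], [0, 0, 0.8, 0, 0, 0, 0.1]],
])

```text
time: 6.45
eef_pos: [0.5069, -0.2268, 0.2429]
eef_rot: [0.007, 0.264, 0.964, -0.002]
ft_force: [0.8, -0.2, -1.0]
width: 0.0178
gripper_force: 40.0
```

```bash
python3 - <<'E'
from h import *
s=readout.observe(); print({k:np.round(v,4).tolist() for k,v in s.items() if k in("time","eef_pos","eef_rot","ft_force","torque","width","gripper_force")})
c=viewer.camera_info("wrist"); im=viewer.read_camera("wrist")[:,:,::-1]
np.savez("w4.npz",**{k:np.array(v) for k,v in c.items()}); cv2.imwrite("pics/w4.png",im)
a=viewer.read_camera("scene")[:,:,::-1]; b=viewer.read_camera("side")[:,:,::-1]
cv2.imwrite("pics/sc4.png",a); cv2.imwrite("pics/si4.png",b)
t=np.zeros((600,800,3),np.uint8); t[:360,:480]=cv2.resize(im,(480,360))
def crop(I,cam,w):
    u,v=proj(viewer.camera_info(cam),np.r_[s["eef_pos"][:2],s["eef_pos"][2]-.03]).astype(int); print(cam,u,v); return cv2.resize(I[max(v-60,0):v+60,u-60:u+60],(300,300))
t[:300,480:780]=crop(a,"scene",0); t[300:600,480:780]=crop(b,"side",0); cv2.imwrite("pics/m4.png",t)
E
```

```text
{'time': 6.45, 'eef_pos': [0.5069, -0.2268, 0.2429], 'eef_rot': [0.007, 0.2644, 0.9644, -0.0021], 'ft_force': [0.7879, -0.1939, -1.0326], 'torque': [0.0022, -0.0291, -0.0134], 'gripper_force': 39.9982, 'width': 0.0178}
scene 231 157
side 366 157
```

View pics/m4.png

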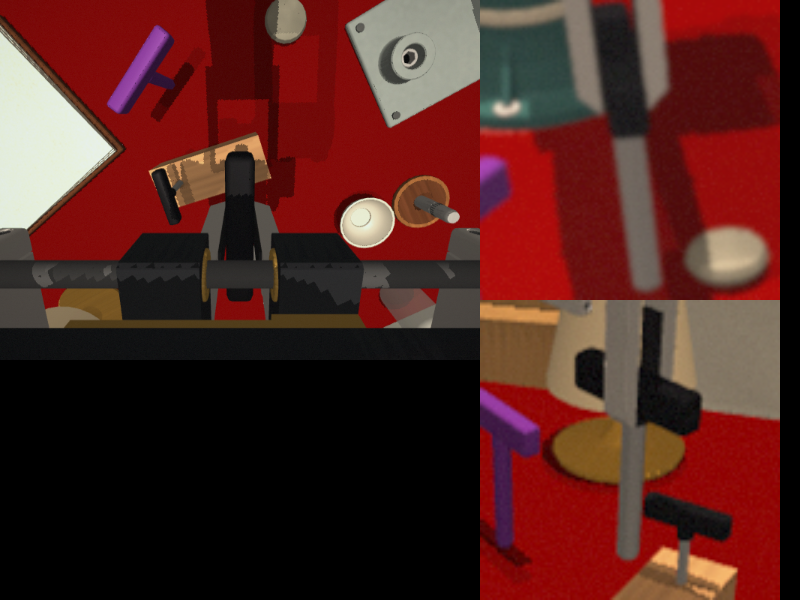

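The key is held upright by its bar and clear of the block. Carrying it over the socket, with an 18.4° turn to line it up.

Request:
jog_arm([
  [[-0.015, 0.3, 0, 0, 0, 0.05, 0.1], [-0.015, 0.6, 0, 0, 0, 0.1, 0.1], [-0.015, 0.92, 0, 0, 0, 0.15, 0.1], [-0.015, 0.92, 0, 0, 0, 0.205, 0.1], [-0.015, 0.92, 0, 0, 0, 0.205, 0.1]],
])

```text
time: 7.1
eef_pos: [0.5008, -0.0855, 0.2314]
eef_rot: [-0.002, 0.105, 0.994, 0.0]
ft_force: [-0.1, 0.2, -2.3]
width: 0.0179
gripper_force: 40.0
```

Request:
jog_arm([
  [[-0.015, 0.3, 0, 0, 0, 0, 0.1], [-0.015, 0.6, -0.1, 0, 0, 0, 0.1], [-0.015, 0.91, -0.3, 0, 0, 0, 0.1], [-0.015, 0.91, -0.44, 0, 0, 0, 0.1], [-0.015, 0.91, -0.44, 0, 0, 0, 0.1], [-0.015, 0.91, -0.44, 0, 0, 0, 0.1], [-0.015, 0.91, -0.44, 0, 0, 0, 0.1]],
])

```text
time: 7.8
eef_pos: [0.5007, 0.048, 0.1691]
eef_rot: [0.001, 0.108, 0.994, -0.0]
ft_force: [0.2, -0.7, -1.7]
width: 0.0176
gripper_force: 40.0
```

```bash
cat > look.py <<'E'
from h import *
import sys
n=sys.argv[1]
s=readout.observe(); q=s["eef_rot"]; print({k:np.round(v,4).tolist() for k,v in s.items() if k in("time","eef_pos","eef_rot","ft_force","torque","width")}, "yaw_y",np.degrees(2*np.arctan2(q[2],q[1]))-90)
t=np.zeros((480,800,3),np.uint8)
for i,cam in enumerate(("scene","side")):
    I=np.mean([viewer.read_camera(cam).astype(float) for _ in range(3)],0).astype(np.uint8)[:,:,::-1]
    cv2.imwrite(f"pics/{cam}{n}.png",I)
    u,v=proj(viewer.camera_info(cam),[.4998,.0504,.05]).astype(int); print(cam,u-40,v-48)
    t[:,i*400:i*400+400]=cv2.resize(I[v-48:v+48,u-40:u+40],(400,480),interpolation=cv2.INTER_CUBIC)
cv2.imwrite(f"pics/m{n}.png",t)
E
python3 look.py 5
```

```text
{'time': 7.8, 'eef_pos': [0.5007, 0.048, 0.1691], 'eef_rot': [0.0009, 0.1077, 0.9942, -0.0001], 'ft_force': [0.2138, -0.6747, -1.7173], 'torque': [0.0598, -0.0285, -0.0049], 'width': 0.0176} yaw_y 77.63720671178868
scene 331 136
side 274 303
```

View pics/m5.png

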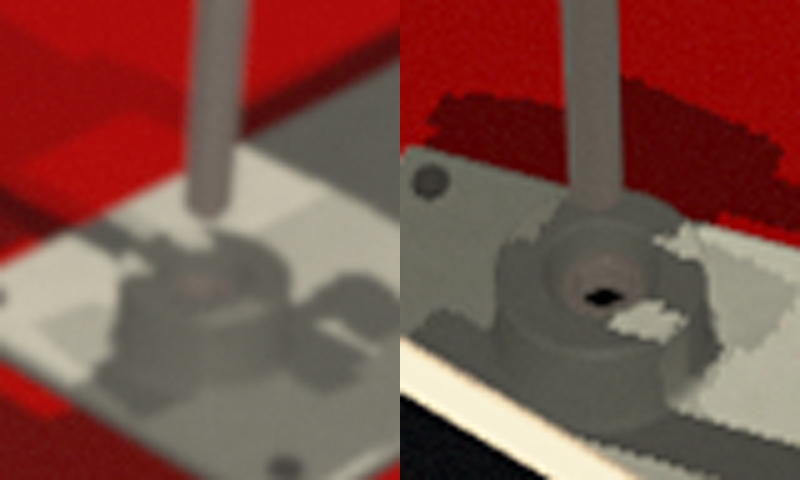

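Both crops show the tip just above the counterbore: tip at (207,215) and head at (205,288) in the scene crop, tip at (596,203) and head at (602,288) in the side crop. I'll compute the shank axis against the head centre, so each camera's bias cancels.

```bash
python3 - <<'E'
from h import *
np.set_printoptions(precision=4,suppress=True)
A={}
for cam,(u0,v0),x in(("scene",(331,136),(190,245)),("side",(274,303),(165,225))):
    c=viewer.camera_info(cam); I=cv2.imread(f"pics/{cam}5.png").astype(float)
    pk=[]
    for v in range(v0+2,v0+ (26 if cam=="scene" else 20)):   # shank vs red: use blue+green channel
        row=I[v,u0+x[0]//5-6:u0+x[1]//5+7,:2].sum(1); 
        d=np.gradient(row); i=d.argmax(); j=d.argmin()
        f=lambda k:k+0.5*(abs(d[k-1])-abs(d[k+1]))/(abs(d[k-1])-2*abs(d[k])+abs(d[k+1])) if 0<k<len(d)-1 else np.nan
        pk.append((v,u0+x[0]//5-6+(f(i)+f(j))/2,abs(j-i)))
    pk=np.array(pk); w=np.median(pk[:,2]); pk=pk[abs(pk[:,2]-w)<=1]; l=np.polyfit(pk[:,0],pk[:,1],1); res=pk[:,1]-np.polyval(l,pk[:,0]); print(cam,len(pk),w,l,res.std())
    v=pk[:,0].mean(); o,d=ray(c,(np.polyval(l,v),v)); A[cam]=(o[:2],d[:2])
(o1,d1),(o2,d2)=A["scene"],A["side"]; s=np.linalg.solve(np.c_[d1,-d2],o2-o1); print("axis xy",o1+s[0]*d1)
a,b=viewer.camera_info("scene"),viewer.camera_info("side")
print("head",onz(a,(331+204/5,136+287/5),.032),onz(b,(274+203/5,303+287/5),.032))
# pink mask centroid in both
for cam,c,(u0,v0) in(("scene",a,(331,136)),("side",b,(274,303))):
    I=cv2.imread(f"pics/{cam}5.png").astype(float); J=I[v0+45:v0+68,u0+25:u0+55]; D=J[...,2]-J[...,1]; print(cam,D.astype(int)[::1].tolist() if 0 else (D>9).sum()); q=np.argwhere(D>9); 
    if len(q): r=cv2.fitEllipse(cv2.convexHull(q[:,::-1].astype(np.float32))) if len(q)>8 else None; print(r, onz(c,(r[0][0]+u0+25,r[0][1]+v0+45),.032) if r else 0)
E
```

```text
scene 24 11.0 [ -0.0791 385.805 ] 0.07937419538703788
side 18 11.0 [  0.0239 304.1286] 0.02406770414476259
axis xy [0.5028 0.0467]
head [0.5012 0.0517 0.032 ] [0.4996 0.051  0.032 ]
scene 5
None 0
side 2
None 0
```

```bash
python3 - <<'E'
from h import *
np.set_printoptions(precision=4,suppress=True)
a,b=viewer.camera_info("scene"),viewer.camera_info("side")
G={}
for cam,c,(u0,v0) in(("scene",a,(331,136)),("side",b,(274,303))):
    I=cv2.GaussianBlur(cv2.imread(f"pics/{cam}5.png").astype(float).mean(2),(0,0),.6)
    v00=int(proj(c,[.4998,.0504,.03])[1]); 
    for v in range(v00-3,v00+7): 
        d=np.gradient(I[v,u0:u0+80]); k=[i for i in range(2,78) if abs(d[i])>4 and abs(d[i])>=abs(d[i-1]) and abs(d[i])>abs(d[i+1])]
        print(cam,v,[(i*5,round(d[i])) for i in k])
def X(us,ud,vs=190,vd=357):
    o1,d1=ray(a,(us,vs)); o2,d2=ray(b,(ud,vd)); s=np.linalg.solve(np.c_[d1[:2],-d2[:2]],o2[:2]-o1[:2]); return o1[:2]+s[0]*d1[:2]
print(X(331+204/5,274+201.5/5), X(331+204/5+.2,274+201.5/5),X(331+204/5,274+201.5/5+.2))
E
```

```text
scene 191 [(120, -17), (150, -6), (290, 22), (330, -13), (375, 12)]
scene 192 [(115, -23), (290, 22), (330, -13), (380, 15)]
scene 193 [(115, -27), (290, 21), (315, -13), (385, 14)]
scene 194 [(115, -29), (290, 20), (310, -16)]
scene 195 [(115, -29), (290, 16), (310, -14)]
scene 196 [(115, -28), (290, 10), (305, -9)]
scene 197 [(115, -25), (260, -5), (290, 5)]
scene 198 [(115, -23), (260, -5)]
scene 199 [(115, -21), (260, -4), (315, 5), (340, -6)]
scene 200 [(35, -4), (110, -20), (315, 11), (340, -12)]
side 357 [(90, -12), (160, 4), (240, -5), (305, 26), (365, 6), (380, 5)]
side 358 [(90, -12), (160, 5), (240, -5), (305, 29), (380, 9)]
side 359 [(90, -11), (160, 5), (245, -4), (305, 30), (380, 5)]
side 360 [(90, -11), (155, 5), (190, -10), (215, 8), (245, -5), (305, 30)]
side 361 [(90, -11), (155, 5), (190, -19), (215, 19), (245, -6), (305, 30)]
side 362 [(90, -10), (160, 5), (185, -27), (220, 23), (305, 31)]
side 363 [(95, -11), (165, 5), (185, -20), (210, 19), (235, 12), (260, -19), (305, 31)]
side 364 [(95, -11), (165, 4), (190, -11), (210, 13), (230, 17), (260, -28), (310, 28)]
side 365 [(25, -7), (45, 5), (60, 5), (90, -13), (215, 17), (230, 10), (255, -14), (275, -16), (310, 28), (380, 7)]
side 366 [(25, -10), (65, 8), (90, -14), (210, 29), (280, -20), (310, 25), (380, 10)]
[0.4985 0.0542] [0.4981 0.0553] [0.4979 0.0549]
```

Request:
jog_arm([
  [[-0.008, 0.017, -0.05, 0, 0, 0, 0.1], [-0.008, 0.017, -0.12, 0, 0, 0, 0.1], [-0.008, 0.017, -0.18, 0, 0, 0, 0.1], [-0.008, 0.017, -0.18, 0, 0, 0, 0.1], [-0.008, 0.017, -0.18, 0, 0, 0, 0.1]],
])

```text
time: 8.6
eef_pos: [0.4982, 0.052, 0.1402]
eef_rot: [-0.001, 0.106, 0.994, -0.0]
ft_force: [0.2, -0.7, -2.0]
width: 0.0179
gripper_force: 40.0
```

Request:
jog_arm([
  [[0, 0, -0.02, 0, 0, 0, 0.1], [0, 0, -0.03, 0, 0, 0, 0.1], [0, 0, -0.03, 0, 0, 0, 0.1]],
])

```text
time: 8.9
eef_pos: [0.4986, 0.0519, 0.1364]
eef_rot: [-0.0, 0.106, 0.994, 0.0]
ft_force: [0.7, 0.2, -1.8]
width: 0.0178
gripper_force: 40.0
```

Request:
jog_arm([
  [[0, 0, -0.007, 0, 0, 0, 0.1], [0, 0, -0.013, 0, 0, 0, 0.1], [0, 0, -0.013, 0, 0, 0, 0.1]],
])

```text
time: 9.2
eef_pos: [0.4986, 0.0519, 0.1345]
eef_rot: [-0.0, 0.106, 0.994, 0.0]
ft_force: [-0.4, 0.2, -2.1]
width: 0.0178
gripper_force: 40.0
```

```bash
cat > st.py <<'E'
from bench import readout; import numpy as np
s=readout.observe(); q=s["eef_rot"]; print(round(s["time"],2),np.round(np.array(s["eef_pos"])*1e3,1),"F",np.round(s["ft_force"],1),"T",np.round(s["torque"],3),"yaw",np.round(np.degrees(2*np.arctan2(q[2],q[1]))-90,2),"w",round(s["width"],4))
E
python3 st.py
```

```text
9.2 [498.6  51.9 134.5] F [-0.4  0.2 -2.1] T [ 0.02   0.026 -0.048] yaw 77.8 w 0.0178
```

Request:
jog_arm([
  [[0, 0, -0.006, 0, 0, 0, 0.1], [0, 0, -0.01, 0, 0, 0, 0.1], [0, 0, -0.01, 0, 0, 0, 0.1]],
])

```text
time: 9.5
eef_pos: [0.4988, 0.0517, 0.1332]
eef_rot: [0.0, 0.106, 0.994, -0.0]
ft_force: [0.1, -0.8, -1.6]
width: 0.0175
gripper_force: 40.0
```

```bash
python3 st.py
```

```text
9.5 [498.8  51.7 133.2] F [ 0.1 -0.8 -1.6] T [-0.186  0.005 -0.029] yaw 77.79 w 0.0175
```

Request:
jog_arm([
  [[0.002, -0.005, 0, 0, 0, 0, 0.1], [0.002, -0.005, 0, 0, 0, 0, 0.1], [0.002, -0.005, -0.006, 0, 0, 0, 0.1], [0.002, -0.005, -0.006, 0, 0, 0, 0.1]],
])

```text
time: 9.9
eef_pos: [0.4989, 0.0512, 0.1319]
eef_rot: [-0.0, 0.106, 0.994, 0.0]
ft_force: [-0.5, -0.1, -3.0]
width: 0.0179
gripper_force: 40.0
```

```bash
python3 st.py
```

```text
9.9 [498.9  51.2 131.9] F [-0.5 -0.1 -3. ] T [-0.066 -0.008 -0.028] yaw 77.8 w 0.0179
```

Request:
jog_arm([
  [[0, -0.001, -0.006, 0, 0, 0, 0.1], [0, -0.001, -0.012, 0, 0, 0, 0.1], [0, -0.001, -0.012, 0, 0, 0, 0.1]],
])

```text
time: 10.2
eef_pos: [0.4988, 0.0511, 0.1301]
eef_rot: [-0.0, 0.106, 0.994, 0.0]
ft_force: [0.5, -0.2, -1.5]
width: 0.0176
gripper_force: 40.0
```

```bash
python3 st.py
```

```text
10.2 [498.8  51.1 130.1] F [ 0.5 -0.2 -1.5] T [-0.02  -0.009 -0.04 ] yaw 77.8 w 0.0176
```

Going in freely (tip about 6 mm deep). Continuing in small steps toward the floor.

Request:
jog_arm([
  [[0, 0, -0.008, 0, 0, 0, 0.1], [0, 0, -0.016, 0, 0, 0, 0.1], [0, 0, -0.024, 0, 0, 0, 0.1], [0, 0, -0.024, 0, 0, 0, 0.1]],
])

```text
time: 10.6
eef_pos: [0.4988, 0.051, 0.1265]
eef_rot: [-0.0, 0.106, 0.994, 0.0]
ft_force: [-0.1, 0.1, -2.4]
width: 0.0181
gripper_force: 40.0
```

```bash
python3 st.py
```

```text
10.6 [498.8  51.  126.5] F [-0.1  0.1 -2.4] T [0.    0.013 0.003] yaw 77.8 w 0.0181
```

Request:
jog_arm([
  [[0, 0, -0.005, 0, 0, 0, 0.1], [0, 0, -0.01, 0, 0, 0, 0.1], [0, 0, -0.01, 0, 0, 0, 0.1]],
])

```text
time: 10.9
eef_pos: [0.4989, 0.051, 0.1251]
eef_rot: [-0.0, 0.106, 0.994, 0.0]
ft_force: [0.6, 0.6, -1.7]
width: 0.0174
gripper_force: 40.0
```

Request:
jog_arm([
  [[0, 0, -0.004, 0, 0, 0, 0.1], [0, 0, -0.004, 0, 0, 0, 0.1]],
])

```text
time: 11.1
eef_pos: [0.4989, 0.0511, 0.1246]
eef_rot: [-0.0, 0.106, 0.994, 0.0]
ft_force: [-0.8, -0.3, -3.1]
width: 0.0177
gripper_force: 40.0
```

Request:
jog_arm([
  [[0, 0, -0.004, 0, 0, 0, 0.1], [0, 0, -0.004, 0, 0, 0, 0.1]],
])

```text
time: 11.3
eef_pos: [0.499, 0.051, 0.1241]
eef_rot: [0.0, 0.106, 0.994, 0.0]
ft_force: [0.3, -0.1, -1.9]
width: 0.0177
gripper_force: 40.0
```

```bash
python3 st.py
```

```text
11.3 [499.   51.  124.1] F [ 0.3 -0.1 -1.9] T [-0.017  0.024 -0.027] yaw 77.79 w 0.0177
```

Request:
jog_arm([
  [[0, 0, -0.003, 0, 0, 0, 0.1], [0, 0, -0.003, 0, 0, 0, 0.1]],
])

```text
time: 11.5
eef_pos: [0.4991, 0.0511, 0.124]
eef_rot: [0.0, 0.106, 0.994, 0.0]
ft_force: [-0.5, 0.2, 0.0]
width: 0.0177
gripper_force: 40.0
```

Request:
jog_arm([
  [[0, 0, -0.003, 0, 0, 0, 0.1], [0, 0, -0.003, 0, 0, 0, 0.1]],
])

```text
time: 11.7
eef_pos: [0.4992, 0.051, 0.1239]
eef_rot: [0.0, 0.106, 0.994, 0.0]
ft_force: [-1.9, -0.5, 2.8]
width: 0.0177
gripper_force: 40.0
```

On the floor at TCP z = 0.124, about 5 N net, so the key is fully home. Now turning clockwise.

Request:
jog_arm([
  [[0, 0, 0.001, 0, 0, -0.05, 0.1], [0, 0, 0.001, 0, 0, -0.1, 0.1], [0, 0, 0.001, 0, 0, -0.16, 0.1], [0, 0, 0.001, 0, 0, -0.22, 0.1], [0, 0, 0.001, 0, 0, -0.25, 0.1], [0, 0, 0.001, 0, 0, -0.25, 0.1]],
])

```text
time: 12.3
eef_pos: [0.4993, 0.0513, 0.124]
eef_rot: [0.001, 0.298, 0.955, 0.0]
ft_force: [-0.7, 0.8, 3.0]
width: 0.0181
gripper_force: 40.0
```

```bash
python3 st.py
```

```text
12.3 [499.3  51.3 124. ] F [-0.7  0.8  3. ] T [0.105 0.232 0.052] yaw 55.31 w 0.0181
```

Request:
jog_arm([
  [[0, 0, 0.001, 0, 0, -0.06, 0.1], [0, 0, 0.001, 0, 0, -0.12, 0.1], [0, 0, 0.001, 0, 0, -0.18, 0.1], [0, 0, 0.001, 0, 0, -0.24, 0.1], [0, 0, 0.001, 0, 0, -0.24, 0.1]],
])

```text
time: 12.8
eef_pos: [0.4996, 0.0517, 0.124]
eef_rot: [0.001, 0.471, 0.882, 0.001]
ft_force: [-0.3, 1.4, 2.1]
width: 0.0177
gripper_force: 40.0
```

```bash
python3 st.py
```

```text
12.8 [499.6  51.7 124. ] F [-0.3  1.4  2.1] T [ 0.483 -0.019 -0.018] yaw 33.77 w 0.0177
```

Request:
jog_arm([
  [[0, 0.004, 0.001, 0, 0, -0.03, 0.1], [0, 0.006, 0.001, 0, 0, -0.06, 0.1], [0, 0.006, 0.001, 0, 0, -0.08, 0.1], [0, 0.006, 0.001, 0, 0, -0.08, 0.1]],
])

```text
time: 13.2
eef_pos: [0.4997, 0.0521, 0.124]
eef_rot: [0.001, 0.525, 0.851, 0.001]
ft_force: [0.3, 0.9, 1.9]
width: 0.0177
gripper_force: 40.0
```

```bash
python3 st.py
```

```text
13.2 [499.7  52.1 124. ] F [0.3 0.9 1.9] T [ 0.303 -0.241  0.014] yaw 26.64 w 0.0177
```

Request:
jog_arm([
  [[0.004, 0.004, 0, 0, 0, -0.02, 0.1], [0.004, 0.004, 0, 0, 0, -0.04, 0.1], [0.004, 0.004, 0, 0, 0, -0.04, 0.1]],
])

```text
time: 13.5
eef_pos: [0.4999, 0.0523, 0.1239]
eef_rot: [0.001, 0.552, 0.834, 0.0]
ft_force: [-0.3, -1.0, 3.1]
width: 0.0176
gripper_force: 40.0
```

```bash
cat > st4.py <<'E'
from bench import readout,viewer; import numpy as np
F=[];T=[]
for i in range(5):
    s=readout.observe(); F.append(s["ft_force"]);T.append(s["torque"]); viewer.read_camera("side")
q=s["eef_rot"]; print(round(s["time"],2),np.round(np.array(s["eef_pos"])*1e3,1),"F",np.round(np.mean(F,0),2),"T",np.round(np.mean(T,0),3),"+-",np.std(T,0).round(3)[2],"yaw",np.round(np.degrees(2*np.arctan2(q[2],q[1]))-90,2))
E
python3 st4.py
```

```text
13.7 [499.9  52.4 123.9] F [ 0.52 -0.15  3.05] T [ 0.033 -0.105  0.026] +- 0.035 yaw 22.96
```

Request:
jog_arm([
  [[0.002, 0.0, 0, 0, 0, -0.02, 0.1], [0.002, 0.0, 0, 0, 0, -0.04, 0.1], [0.002, 0.0, 0, 0, 0, -0.04, 0.1]],
])

```text
time: 14.05
eef_pos: [0.5001, 0.0524, 0.124]
eef_rot: [0.0, 0.578, 0.816, 0.0]
ft_force: [-1.0, 0.6, 3.4]
width: 0.0176
gripper_force: 40.0
```

```bash
python3 st4.py
```

```text
14.25 [500.1  52.4 123.9] F [0.19 0.32 3.9 ] T [-0.052 -0.059  0.021] +- 0.028 yaw 19.33
```

Request:
jog_arm([
  [[0.002, 0.0, 0, 0, 0, -0.02, 0.1], [0.002, 0.0, 0, 0, 0, -0.04, 0.1], [0.002, 0.0, 0, 0, 0, -0.04, 0.1]],
])

```text
time: 14.6
eef_pos: [0.5003, 0.0525, 0.124]
eef_rot: [0.0, 0.604, 0.797, 0.0]
ft_force: [0.1, 1.0, 5.0]
width: 0.0174
gripper_force: 40.0
```

```bash
python3 st4.py
```

```text
14.8 [500.3  52.5 123.9] F [-0.21  0.44  5.36] T [-0.085  0.056  0.035] +- 0.015 yaw 15.75
```

Request:
jog_arm([
  [[0.0, 0.0, 0.0015, 0, 0, -0.02, 0.1], [0.0, 0.0, 0.0015, 0, 0, -0.04, 0.1], [0.0, 0.0, 0.0015, 0, 0, -0.04, 0.1]],
])

```text
time: 15.15
eef_pos: [0.5003, 0.0525, 0.124]
eef_rot: [0.0, 0.628, 0.778, 0.0]
ft_force: [1.4, -0.2, 3.6]
width: 0.0176
gripper_force: 40.0
```

```bash
python3 st4.py
```

```text
15.35 [500.3  52.5 123.9] F [ 0.42 -0.15  4.01] T [-0.071 -0.115  0.031] +- 0.017 yaw 12.14
```

Request:
jog_arm([
  [[0.0, 0.0, 0.0005, 0, 0, -0.02, 0.1], [0.0, 0.0, 0.0005, 0, 0, -0.035, 0.1], [0.0, 0.0, 0.0005, 0, 0, -0.035, 0.1]],
])

```text
time: 15.7
eef_pos: [0.5004, 0.0525, 0.124]
eef_rot: [0.0, 0.65, 0.76, 0.0]
ft_force: [1.1, 0.2, 3.1]
width: 0.0175
gripper_force: 40.0
```

```bash
python3 st4.py
```

```text
15.9 [500.3  52.5 124. ] F [1.3  0.12 3.65] T [-0.051 -0.265  0.037] +- 0.012 yaw 8.96
```

Request:
jog_arm([
  [[0.003, 0.0, 0.0, 0, 0, -0.02, 0.1], [0.003, 0.0, 0.0, 0, 0, -0.035, 0.1], [0.003, 0.0, 0.0, 0, 0, -0.035, 0.1]],
])

```text
time: 16.25
eef_pos: [0.5006, 0.0526, 0.124]
eef_rot: [0.0, 0.67, 0.742, 0.0]
ft_force: [1.2, 1.0, 3.6]
width: 0.0181
gripper_force: 40.0
```

```bash
python3 st4.py
```

```text
16.45 [500.5  52.6 123.9] F [0.86 0.13 4.4 ] T [-0.039 -0.156  0.114] +- 0.02 yaw 5.82
```

The moment jumped to 0.114 N·m, so the screw is against its stop at about 72° of turning. I'll back off within the play and draw the key straight up.

Request:
jog_arm([
  [[0.0, 0.0, 0.001, 0, 0, 0.03, 0.1], [0.0, 0.0, 0.003, 0, 0, 0.05, 0.1], [0.0, 0.0, 0.01, 0, 0, 0.05, 0.1], [0.0, 0.0, 0.03, 0, 0, 0.05, 0.1], [0.0, 0.0, 0.06, 0, 0, 0.05, 0.1], [0.0, 0.0, 0.1, 0, 0, 0.05, 0.1], [0.0, 0.0, 0.1, 0, 0, 0.05, 0.1]],
])

```text
time: 17.2
eef_pos: [0.5001, 0.0525, 0.1397]
eef_rot: [-0.0, 0.641, 0.768, -0.0]
ft_force: [-0.5, 0.1, -2.4]
width: 0.0176
gripper_force: 40.0
```

```bash
python3 st.py
```

```text
17.2 [500.1  52.5 139.7] F [-0.5  0.1 -2.4] T [-0.038  0.024 -0.019] yaw 10.29 w 0.0176
```

Key out. Carrying it back over its hole at the grasp pose and yaw.

Request:
jog_arm([
  [[0.0, 0.0, 0.3, 0, 0, 0, 0.1], [0.0, -0.05, 0.6, 0, 0, 0.08, 0.1], [0.014, -0.3, 0.66, 0, 0, 0.16, 0.1], [0.014, -0.6, 0.66, 0, 0, 0.24, 0.1], [0.014, -0.92, 0.66, 0, 0, 0.3, 0.1], [0.014, -0.92, 0.66, 0, 0, 0.3, 0.1]],
])

```text
time: 17.8
eef_pos: [0.5016, -0.0906, 0.2375]
eef_rot: [-0.001, 0.447, 0.895, -0.002]
ft_force: [0.1, 1.5, -2.5]
width: 0.0176
gripper_force: 40.0
```

Request:
jog_arm([
  [[0.014, -0.3, 0, 0, 0, 0.08, 0.1], [0.014, -0.6, 0, 0, 0, 0.16, 0.1], [0.014, -0.8, 0, 0, 0, 0.244, 0.1], [0.014, -0.928, 0, 0, 0, 0.244, 0.1], [0.014, -0.928, 0, 0, 0, 0.244, 0.1], [0.014, -0.928, 0, 0, 0, 0.244, 0.1], [0.014, -0.928, 0, 0, 0, 0.244, 0.1]],
])

```text
time: 18.5
eef_pos: [0.5048, -0.2232, 0.2379]
eef_rot: [-0.0, 0.265, 0.964, 0.0]
ft_force: [-0.4, -0.3, -2.1]
width: 0.0177
gripper_force: 40.0
```

```bash
python3 st4.py
```

```text
18.7 [ 504.9 -223.6  238.1] F [-0.14 -0.3  -2.46] T [0.    0.002 0.007] +- 0.017 yaw 59.33
```

Request:
jog_arm([
  [[-0.003, -0.008, -0.2, 0, 0, 0, 0.1], [-0.003, -0.008, -0.4, 0, 0, 0, 0.1], [-0.003, -0.008, -0.43, 0, 0, 0, 0.1], [-0.003, -0.008, -0.43, 0, 0, 0, 0.1], [-0.003, -0.008, -0.43, 0, 0, 0, 0.1]],
])

```text
time: 19.25
eef_pos: [0.5052, -0.2262, 0.1752]
eef_rot: [0.001, 0.265, 0.964, -0.0]
ft_force: [-0.7, -0.1, -1.8]
width: 0.0179
gripper_force: 40.0
```

```bash
python3 st4.py
```

```text
19.45 [ 505.1 -226.3  175.2] F [-0.28  0.08 -2.15] T [-0.004  0.005  0.001] +- 0.018 yaw 59.26
```

Request:
jog_arm([
  [[-0.005, 0.009, 0, 0, 0, 0, 0.1], [-0.005, 0.009, -0.04, 0, 0, 0, 0.1], [-0.005, 0.009, -0.05, 0, 0, 0, 0.1], [-0.005, 0.009, -0.05, 0, 0, 0, 0.1]],
])

```text
time: 19.9
eef_pos: [0.5032, -0.2243, 0.165]
eef_rot: [-0.001, 0.265, 0.964, 0.0]
ft_force: [0.5, -0.4, -2.0]
width: 0.0177
gripper_force: 40.0
```

```bash
python3 st4.py
```

```text
20.1 [ 503.7 -224.5  166. ] F [-0.01 -0.23 -2.55] T [-0.018 -0.001 -0.001] +- 0.013 yaw 59.26
```

Request:
jog_arm([
  [[0.003, -0.003, -0.015, 0, 0, 0, 0.1], [0.003, -0.003, -0.035, 0, 0, 0, 0.1], [0.003, -0.003, -0.055, 0, 0, 0, 0.1], [0.003, -0.003, -0.055, 0, 0, 0, 0.1]],
])

```text
time: 20.55
eef_pos: [0.504, -0.2248, 0.1569]
eef_rot: [-0.0, 0.265, 0.964, 0.0]
ft_force: [0.3, 0.4, -2.1]
width: 0.0178
gripper_force: 40.0
```

```bash
python3 st4.py
```

```text
20.75 [ 504.1 -224.9  157.7] F [ 0.41  0.27 -2.86] T [ 0.07  -0.064 -0.007] +- 0.037 yaw 59.26
```

Request:
jog_arm([
  [[0.001, 0.001, -0.03, 0, 0, 0, 0.1], [0.001, 0.001, -0.07, 0, 0, 0, 0.1], [0.001, 0.001, -0.11, 0, 0, 0, 0.1], [0.001, 0.001, -0.13, 0, 0, 0, 0.1], [0.001, 0.001, -0.13, 0, 0, 0, 0.1]],
])

```text
time: 21.3
eef_pos: [0.504, -0.2246, 0.1372]
eef_rot: [-0.0, 0.265, 0.964, 0.0]
ft_force: [0.2, 0.6, -3.2]
width: 0.0178
gripper_force: 40.0
```

```bash
python3 st4.py
```

```text
21.5 [ 504.2 -224.8  138.3] F [ 0.09  0.47 -2.75] T [ 0.095 -0.094  0.004] +- 0.016 yaw 59.26
```

Request:
jog_arm([
  [[0.001, 0.001, -0.04, 0, 0, 0, 0.1], [0.001, 0.001, -0.08, 0, 0, 0, 0.1], [0.001, 0.001, -0.12, 0, 0, 0, 0.1], [0.001, 0.001, -0.145, 0, 0, 0, 0.1], [0.001, 0.001, -0.145, 0, 0, 0, 0.1]],
])

```text
time: 22.05
eef_pos: [0.5041, -0.2244, 0.1154]
eef_rot: [-0.001, 0.265, 0.964, 0.0]
ft_force: [-0.4, 0.5, -2.5]
width: 0.0178
gripper_force: 40.0
```

```bash
python3 st4.py
```

```text
22.25 [ 504.3 -224.8  116.6] F [-0.    0.09 -2.27] T [ 0.046 -0.009  0.007] +- 0.025 yaw 59.25
```

Request:
jog_arm([
  [[0, 0, -0.008, 0, 0, 0, 0.1], [0, 0, -0.013, 0, 0, 0, 0.1], [0, 0, -0.013, 0, 0, 0, 0.1]],
])

```text
time: 22.6
eef_pos: [0.5042, -0.2247, 0.1143]
eef_rot: [-0.0, 0.265, 0.964, 0.0]
ft_force: [-0.2, -0.1, -2.8]
width: 0.0176
gripper_force: 40.0
```

```bash
python3 st4.py
```

```text
22.8 [ 504.4 -224.7  114.5] F [-0.18 -0.11 -2.23] T [-0.016 -0.007  0.005] +- 0.012 yaw 59.26
```

Request:
jog_arm([
  [[0, 0, -0.004, 0, 0, 0, 0.1], [0, 0, -0.004, 0, 0, 0, 0.1]],
])

```text
time: 23.05
eef_pos: [0.5045, -0.2248, 0.1141]
eef_rot: [0.0, 0.265, 0.964, -0.0]
ft_force: [-0.9, 0.1, -1.8]
width: 0.0178
gripper_force: 40.0
```

```bash
python3 st4.py
```

```text
23.25 [ 504.4 -224.8  114. ] F [-0.04 -0.06 -1.53] T [-0.017 -0.015  0.011] +- 0.018 yaw 59.25
```

The floor is just touched. Opening the gripper, then rising straight up.

Request:
jog_arm([
  [[0, 0, 0, 0, 0, 0, 0.4], [0, 0, 0, 0, 0, 0, 0.7], [0, 0, 0, 0, 0, 0, 1], [0, 0, 0, 0, 0, 0, 1], [0, 0, 0, 0, 0, 0, 1], [0, 0, 0, 0, 0, 0, 1], [0, 0, 0, 0, 0, 0, 1], [0, 0, 0, 0, 0, 0, 1]],
])

```text
time: 24.1
eef_pos: [0.5043, -0.2247, 0.1138]
eef_rot: [-0.0, 0.265, 0.964, 0.0]
ft_force: [-0.7, -0.9, 0.6]
width: 0.0784
gripper_force: 0.0
```

Request:
jog_arm([
  [[0, 0, 0.1, 0, 0, 0, 1], [0, 0, 0.3, 0, 0, 0, 1], [0, 0, 0.6, 0, 0, 0, 1], [0, 0, 0.9, 0, 0, 0, 1], [0, 0, 0.9, 0, 0, 0, 1], [0, 0, 0.9, 0, 0, 0, 1]],
])

```text
time: 24.7
eef_pos: [0.5051, -0.2251, 0.2517]
eef_rot: [0.002, 0.265, 0.964, -0.001]
ft_force: [0.1, 0.2, -0.3]
width: 0.094
gripper_force: 0.0
```

```bash
python3 st.py; python3 - <<'E'
from h import *
I=[cv2.resize(viewer.read_camera(n)[:,:,::-1],(400,300)) for n in("scene","side","wrist")]
c=viewer.camera_info("wrist"); cv2.imwrite("pics/m9.png",np.vstack([np.hstack(I[:2]),np.hstack([I[2],I[2]*0])]))
E
```

```text
24.7 [ 505.1 -225.1  251.7] F [ 0.1  0.2 -0.3] T [-0.017 -0.001 -0.048] yaw 59.26 w 0.094
```

View pics/m9.png

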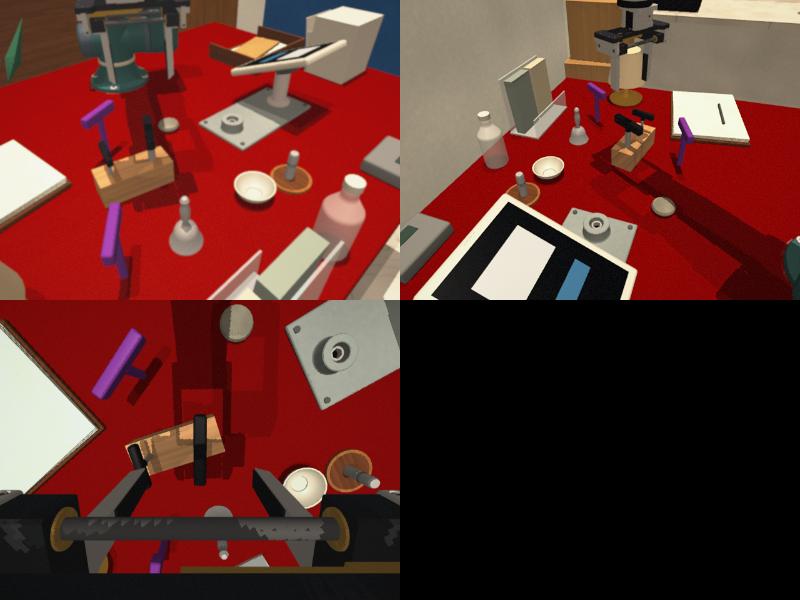

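The key stands upright in its hole, released, with the open gripper well above it (wrist view bar at (200,450)). Everything else is where it was.

```bash
python3 -c "
from bench import arm; print(arm.job_done())"
```

```text
the job is handed in; nothing more can be done
None
```

The screw is turned clockwise about 72° until the resisting moment jumped to 0.11 N·m, which I took as its stop. The key is back in its hole and released, nothing else looked moved, and the job was handed in at about 25 s.

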